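# Reset the tripped breaker by the boiler

## Task

The boiler's breaker has tripped: of the three white toggle levers on the sloping top of the grey breaker box, it is the one left standing halfway. Reset it the usual way: push its lever with a fingertip fully back to OFF (towards the robot, the green mark), then flip it over centre the other way until it snaps fully ON (the red mark), and draw back clear. Only push the lever, never pinch it; leave the other two breakers as they are (one ON, one OFF) and do not disturb the things lying about.

Things in the scene. Friction and masses are not known exactly. Their poses are not given: they have to be found in the camera images.
- breaker_box: grey steel breaker box fixed to the tiled ledge, 320 mm wide (y), 260 mm deep (x); 70 mm high at its front edge, its top panel rises away from the robot at 15 degrees over 200 mm to 124 mm, then a flat rear top 60 mm deep at 124 mm. Origin: centre of its underside; x points away from its front
- boiler_breaker: the tripped breaker: black nose 62 x 62 mm, 4 mm proud of a grey front 130 (up the slope) x 76 mm that is 6 mm proud of the panel. The three breakers stand in a row 90 mm apart, in any order. Origin: centre of the nose face, at the lever's foot, 106 mm above the ledge; frame upright: x level from the OFF (near, green) to the ON (far, red) end, y left along the row; the face rises 15 degrees along x
- boiler_lever (a joint): angle of the tripped lever, rad: 0 = OFF (leans to the robot), 0.45 = square to the sloping face, 0.90 = ON (leans away). Its level axis lies along the row, 22 mm beneath the nose face. Over-centre: it stays only within about 0.08 of 0.45 (tripped, as at the start); past that it snaps to the nearer stop by itself. Leaving a stop takes about 8 N at the tip, less towards the centre
- boiler_lever_tip (a point): middle of the top end of the tripped lever, 48 mm from its axis and 26 mm above the nose when the lever stands square; the lever is white, 20 mm wide along the row, 10 mm thick
- pump_lever (a joint): angle of the neighbouring breaker lever that is ON (0.90) and must stay ON; same build and scale
- pump_lever_tip (a point): middle of the top end of the lever that is ON
- heater_lever (a joint): angle of the neighbouring breaker lever that is OFF (0) and must stay OFF; same build and scale
- heater_lever_tip (a point): middle of the top end of the lever that is OFF
- spanner: chrome adjustable spanner, 200 x 44 x 12 mm, lying on the ledge close to the right of the breaker box; origin: underside, near mid-length; bystander
- screwdriver: blue-handled screwdriver, 200 mm long, 26 mm thick, lying to the right of the spanner; origin: mid-length, underside; bystander
- key_ring: steel ring with two radiator bleed keys, about 80 x 45 x 10 mm, lying on the flat rear top of the breaker box behind the levers; origin: centre of the ring, underside; bystander
- box_cover: black plastic cover taken off the breaker box, 290 x 165 x 36 mm, lying mouth down to the left of the box; origin: centre of its underside; bystander
- leak_spray: upright spray can, 52 mm diameter, about 170 mm tall, well to the right; origin: centre of its underside; bystander
- seal_tape: roll of white sealing tape, 52 mm diameter, 13 mm high, lying flat on the left part of the rear top of the breaker box; origin: centre of its underside; bystander
- torch: yellow torch, 125 mm long, 38 mm thick, lying on the black cover; origin: underside, mid-length; bystander

How it is judged (in metres and radians):
On the way, in this order (a step that is already met when the one before it is completed fails the run):
1. the tripped lever has been pushed fully back to OFF (value of joint boiler_lever below 0.06 rad), for 0.15 s.
2. the lever has then been flipped over centre and has snapped fully ON (value of joint boiler_lever above 0.84 rad), for 0.2 s.
At the end, for the whole second after the job is handed in: the boiler breaker's lever rests at ON (joint above 0.84 of 0.90 rad), the pump breaker is still ON (above 0.84), the standby heater's breaker still OFF (below 0.06) (value of joint each of boiler_lever, pump_lever above 0.84 rad and value of joint heater_lever below 0.06 rad and velocity of joint boiler_lever between -0.05 and 0.05 rad/s); the robot touches nothing.
It fails at once if the boiler lever is pinched: front and back halves pressed by the fingers at once (contact force between the fingers and boiler_lever_c1 above 1.5 N and contact force between the fingers and boiler_lever_c2 above 1.5 N).
It fails at once if the breaker that is ON is moved from ON (more than 0.2 rad) (value of joint pump_lever below 0.7 rad).
It fails at once if the breaker that is OFF is moved from OFF (more than 0.2 rad) (value of joint heater_lever above 0.2 rad).
It fails at once if a bystander is lifted, carried or shoved (moved more than 15 mm) (distance of any of spanner, screwdriver, key_ring, box_cover, leak_spray, seal_tape, torch from where it was at the start of the episode above 0.015 m).
It also fails if it takes over 43 s, if anything falls off the work surface, if the arm or the gripper's body presses on something with over 40 N, if the wrist force passes 120 N, or if a joint passes its speed limit or range.

## Robot

A 6-joint arm with a two-finger parallel gripper is mounted at the origin on the work surface. World frame = base frame: x ahead of the robot, y to its left, z up, the work surface at z = 0. Lengths are in m, angles in degrees, forces in N, time in s.
With the tool pointing down it reaches from about 0.3 to 0.75 m from the base axis. Payload 8.5 kg.
Tool frame: the origin (TCP) lies midway between the tips of the shut fingers; the grasp point (between the pads) lies 19 mm behind it (env.tcp_to_grasp is the z of the grasp point in the tool frame, in m); z points along the fingers, y is the line along which they close (so a half turn about z gives the same grasp; the last joint's range is limited). The gripper opens to 85 mm and grips with 20 to 120 N. Pads are 22 mm wide; open, the fingers measure 114 mm over their backs; the gripper's body (76 mm by 85 mm) begins 54 mm behind the grasp point. The pads swing forward as they close: fully open they stand 13 mm farther back than shut.
Start: joints at [56.018, 21.807, 74.336, -0, 83.858, -12.336], TCP at [0.203, 0.511, 0.231] pointing down, gripper open.
Joint ranges: [-178.18, 178.18], [-50.72, 133.34], [12.68, 142.11], [-81.47, 261.47], [9.98, 163.14], [-165.26, 165.26]. Speed limits (degrees/s): [136.94, 136.94, 180, 180, 180, 180].

## Interface

Orientations are given as a 3x3 rotation matrix whose columns are the frame's x, y, z axes.
In Python, from rig import env, imaging, job, models gives the robot as it stands. The module is installed in compiled form; this text tells all that it offers.
- The arm moves only by the tool jog_arm, never from a script. Its argument "plan" is text: rows parted by semicolons, each of 7 numbers parted by spaces: the turn, a rotation vector about the tool's x, y, z in degrees, then the shift along the tool's x, y, z in cm, then the closure in counts, from 0 (fully open) to 255 (shut). In form: rx ry rz x y z claw; .... A call has 1 to 10 rows; each row shifts and turns the commanded pose from where the row before left it, along the tool's axes as they then stand; what a row does not reach is not made up. A row lasts 1/12 s, in which the tool goes at most 41.7 mm and 7.16 degrees, less where a joint would pass 70% of its speed; a pose out of reach is approached as far as the arm can. A call with a gripper value outside its range is refused whole. The fingers move at their own pace and stop on an object; "grip_force" is the grip in N (left out, the last holds). Time passes only in rows, so rows that do not move let the fingers close. It gives the time, the measured TCP pose, the force, the opening and the grip force at its end, in the units of the state.
- env.observe(): the state, without advancing time (a new reading comes with each control period).
- imaging.get_image(name): name is "scene" or "top" or "wrist"; returns a dict with "pixels" (480x640x3 uint8, red, green, blue), "depth" (480x640 float32, m along the optical axis (not along the pixel's ray), 0 where there is no reading), "fov_y" (degrees; the focal length in pixels is half the picture's height over the tangent of half this angle, whatever the lens; pixels are square), "cx", "cy" (the principal point, pixels), "world_from_camera" (4x4, takes a point from camera to world coordinates). Camera axes: x right, y down, z forward; pixel columns grow to the right and rows downward; lengths in m; the calibration is good to about 2 mm. A picture is of the moment at which its call begins.
- job.close_job(): hands the job in; it is judged then, once.
Trained networks look in the newest picture that a camera, given by its name, has taken for a name from the list of things; names that differ only in an ending like _2 or _b are one class to them, and where a whole thing is asked for, a point or a joint stands for the part that bears it (a point fixed in the world has none). Each returns a list of dicts, best first, with "confidence" (0 to 1); they miss things now and then, are a little off and sometimes report something else, mostly with a low value. They report only what shows in the picture. A call takes as long as a camera call.
- models.outline_of(camera, query): "region" (480x640 bool, what is visible of it) and "bbox" ([centre column, centre row, width, height] in pixels, round what is visible of it).
- models.tip_of(camera, query): "at" ([column, row] in pixels: a listed point, or the origin of a listed thing).
The state is a dict: "time_s": time; "q": joint angles; "qvel": joint speeds; "joint_efforts": joint torques, N m; "position": TCP position; "tool_rot": TCP orientation; "ft_force": force on the tool from outside, world axes, zero at the start; "wrist_torque": the same for the moment, N m; "grip_width": finger opening in m; "gripper_force": force on a finger pad.
Only numpy, scipy, OpenCV 4.12 (cv2) and the standard library are available. Lean on these libraries where they do the work, as an engineer would, in place of code of your own. Each camera call takes 0.05 s, during which the arm holds its last target. There are 200 camera calls.

## Working session

There is one attempt and no reset: what is moved stays moved. The work goes in short steps, Python scripts to look and compute and a tool call to move; the robot and the scene stay as the last step left them, time stands still between calls to the robot, and variables do not carry over. Pictures are saved under pics/ and viewed, at most 10 in all, crops included, and the job is handed in when it is done.

Besides the shell and the picture viewer there is one more tool, called after ">>>" as name(argument=value, ...), one argument or row to a line, values as JSON. jog_arm: Moves the arm, as the interface text tells. Its arguments: {"type":"object","properties":{"plan":{"type":"string"},"grip_force":{"type":"number"}},"required":["plan"]}

```bash
mkdir -p pics
cat > h.py <<'E'
import numpy as np, cv2
from rig import env, imaging, job, models
def pt(im,u,v,r=2):
    d=im["depth"][int(v)-r:int(v)+r+1,int(u)-r:int(u)+r+1]; d=np.median(d[d>0])
    return pw(im,u,v,d)
def pw(im,u,v,d):
    f=240/np.tan(np.radians(im["fov_y"]/2))
    return (im["world_from_camera"]@[(u-im["cx"])*d/f,(v-im["cy"])*d/f,d,1])[:3]
def save(im,n): cv2.imwrite("pics/"+n,cv2.cvtColor(im["pixels"],cv2.COLOR_RGB2BGR))
E
python3 - <<'E'
from h import *
np.set_printoptions(precision=3,suppress=True)
for c in("top","scene"):
    im=imaging.get_image(c);save(im,c+"1.png")
    for q in("boiler_lever_tip","pump_lever_tip","heater_lever_tip","boiler_breaker","breaker_box","key_ring","seal_tape","torch"):
        for r in models.tip_of(c,q)[:2]: print(c,q,np.round(r["at"]),round(r["confidence"],2),pt(im,*r["at"]))
s=env.observe();print(s["time_s"],s["position"],s["tool_rot"])
E
```

```text
top boiler_lever_tip [236. 280.] 0.4 [0.505 0.091 0.131]
top pump_lever_tip [316. 262.] 0.41 [ 0.536 -0.082  0.131]
top heater_lever_tip [278. 285.] 0.65 [0.491 0.003 0.121]
top boiler_breaker [232. 281.] 0.84 [0.503 0.099 0.13 ]
top breaker_box [232. 280.] 0.55 [0.506 0.098 0.127]
top key_ring [300. 215.] 0.67 [ 0.645 -0.05   0.122]
top seal_tape [233. 216.] 0.53 [0.646 0.098 0.123]
top torch [152. 286.] 0.75 [0.506 0.291 0.062]
scene boiler_lever_tip [386. 269.] 0.49 [0.502 0.095 0.13 ]
scene pump_lever_tip [332. 226.] 0.55 [ 0.527 -0.103  0.111]
scene heater_lever_tip [346. 276.] 0.74 [0.591 0.051 0.118]
scene heater_lever_tip [368. 242.] 0.59 [ 0.468 -0.018  0.09 ]
scene boiler_breaker [380. 276.] 0.74 [0.517 0.092 0.109]
scene boiler_breaker [302. 260.] 0.47 [ 0.656 -0.05   0.123]
scene breaker_box [349. 280.] 0.76 [0.591 0.062 0.117]
scene breaker_box [302. 259.] 0.26 [ 0.655 -0.05   0.124]
scene key_ring [305. 260.] 0.64 [ 0.65  -0.047  0.122]
scene torch [433. 349.] 0.74 [0.522 0.303 0.067]
0.9 [0.203 0.511 0.231] [[-0.929  0.369  0.   ]
 [ 0.369  0.929  0.   ]
 [-0.     0.    -1.   ]]
```

View pics/top1.png

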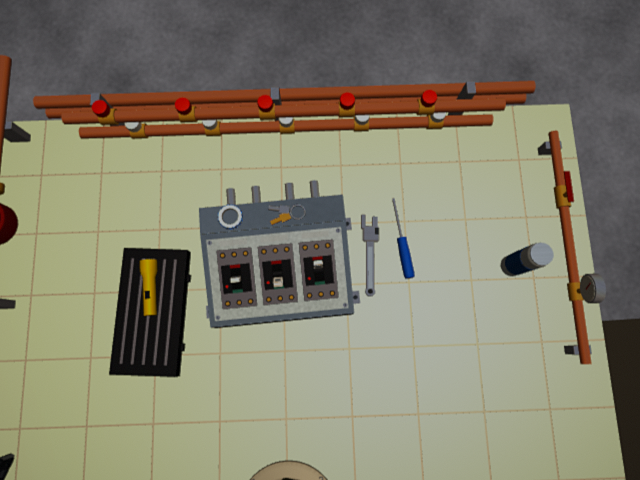

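View pics/scene1.png

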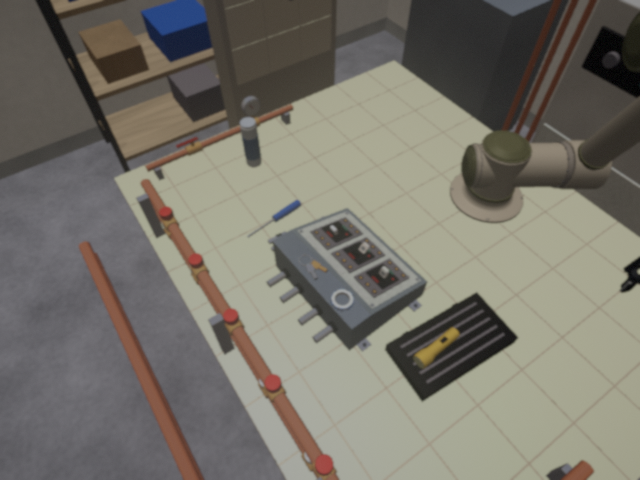

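The top view shows levers at about (236,280), (277,281) and (319,264). The left one is probably the tripped breaker. I'll move above it with the fingers shut and look from close by.

>>> jog_arm(
  plan="0 0 0 -2.75 -2.14 -0.6 255;0 0 0 -2.75 -2.14 -0.6 255;0 0 0 -2.75 -2.14 -0.6 255;0 0 0 -2.75 -2.14 -0.6 255;0 0 0 -2.75 -2.14 -0.6 255;0 0 0 -2.75 -2.14 -0.6 255;0 0 0 -2.75 -2.14 -0.6 255;0 0 0 -2.75 -2.14 -0.6 255;0 0 0 -2.75 -2.14 -0.6 255;0 0 0 -2.75 -2.14 -0.6 255",
)

```text
time_s: 1.73
position: [0.38, 0.2093, 0.2919]
tool_rot: [[-0.93, 0.369, 0.001], [0.369, 0.93, 0.0], [-0.0, 0.0, -1.0]]
ft_force: [0.3, 1.3, 0.2]
grip_width: 0.0001
gripper_force: 0.0
```

>>> jog_arm(
  plan="0 0 0 -2.75 -2.14 0 255;0 0 0 -2.75 -2.14 0 255;0 0 0 -2.75 -2.14 0 255;0 0 -6.7 0 0 0 255;0 0 -6.7 0 0 0 255;0 0 -6.7 0 0 0 255;0 0 -6.7 0 0 0 255;0 0 0 0 0 0 255",
)

```text
time_s: 2.4
position: [0.4326, 0.1206, 0.2914]
tool_rot: [[-0.996, -0.094, 0.0], [-0.094, 0.996, -0.0], [-0.0, -0.0, -1.0]]
ft_force: [0.1, -0.3, 0.0]
grip_width: 0.0
gripper_force: 0.0
```

Run:
```python
from h import *
np.set_printoptions(precision=3,suppress=True)
im=imaging.get_image("wrist");save(im,"wrist1.png")
for q in("boiler_lever_tip","pump_lever_tip","heater_lever_tip","boiler_breaker"):
    for r in models.tip_of("wrist",q)[:3]: print(q,np.round(r["at"]),round(r["confidence"],2),pt(im,*r["at"]))
s=env.observe();print(s["time_s"],s["position"],s["tool_rot"],s["grip_width"],s["ft_force"])
```

```text
boiler_lever_tip [293. 292.] 0.72 [0.502 0.094 0.131]
pump_lever_tip [110. 310.] 0.78 [ 0.539 -0.084  0.13 ]
pump_lever_tip [198. 268.] 0.72 [ 0.49  -0.001  0.121]
heater_lever_tip [200. 268.] 0.81 [0.489 0.001 0.121]
boiler_breaker [296. 287.] 0.7 [0.498 0.097 0.129]
2.65 [0.433 0.121 0.291] [[-0.996 -0.088  0.   ]
 [-0.088  0.996  0.   ]
 [-0.     0.    -1.   ]] 0.00036650745397238157 [ 0.649  0.374 -0.063]
```

View pics/wrist1.png

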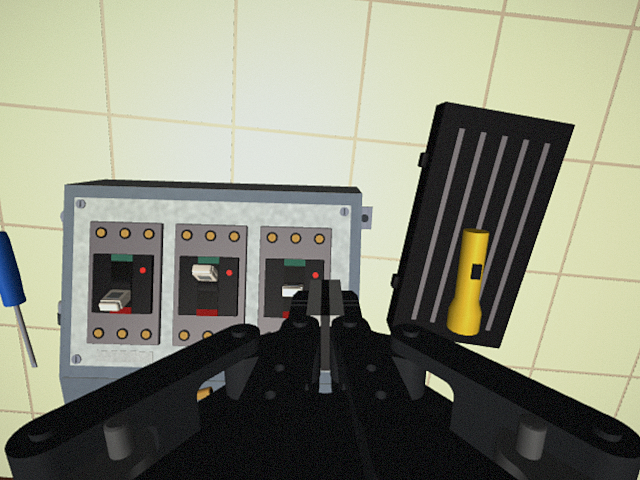

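The wrist view settles it. The boiler lever at (293,292) stands halfway, the middle one at (204,270) is at green (OFF), and the left one at (112,300) is at red (ON). The tip heights of 131, 121 and 130 mm match the given geometry. Next I'll go just behind the boiler lever.

>>> jog_arm(
  plan="0 0 0 -2.5 -0.84 1.0 255;0 0 0 -2.5 -0.84 3.0 255;0 0 0 -2.5 -0.84 3.0 255;0 0 0 -2.5 -0.84 3.0 255;0 0 0 0 0 2.5 255;0 0 0 0 0 1.5 255;0 0 0 0 0 0 255",
)

```text
time_s: 3.23
position: [0.5338, 0.0962, 0.1479]
tool_rot: [[-0.996, -0.088, -0.007], [-0.088, 0.996, 0.0], [0.007, 0.001, -1.0]]
ft_force: [0.1, 0.0, -0.7]
grip_width: -0.0
gripper_force: 0.0
```

Run:
```python
from h import *
np.set_printoptions(precision=3,suppress=True)
im=imaging.get_image("scene")
p=im["pixels"][190:330,290:450]
cv2.imwrite("pics/s2.png",cv2.cvtColor(cv2.resize(p,None,fx=4,fy=4,interpolation=2),cv2.COLOR_RGB2BGR))
s=env.observe();print(s["time_s"],s["position"],s["tool_rot"],s["ft_force"])
```

```text
3.2833 [0.535 0.096 0.15 ] [[-0.996 -0.089 -0.003]
 [-0.089  0.996  0.   ]
 [ 0.003  0.    -1.   ]] [-0.523 -0.315  0.523]
```

View pics/s2.png

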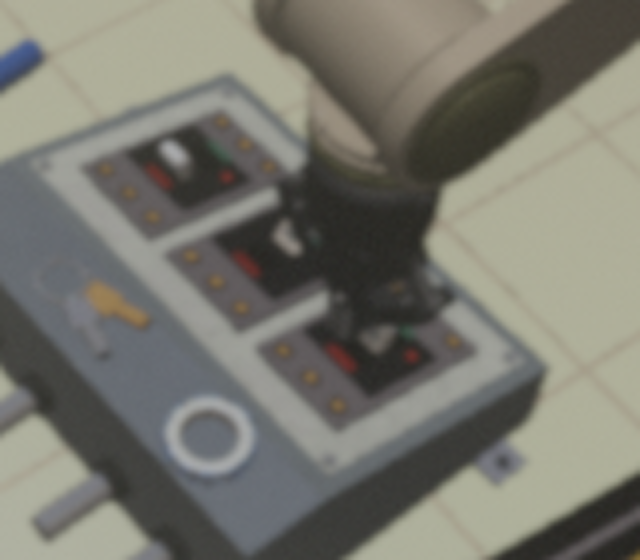

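The scene crop shows the finger just behind the boiler lever at about (370,320), over the red mark. The box is undisturbed. I'll go down and push towards OFF.

>>> jog_arm(
  plan="0 0 0 0 0 1.0 255;0 0 0 0 0 1.0 255;0 0 0 0 0 0.7 255;0 0 0 0 0 0 255;0 0 0 0 0 0 255",
)

```text
time_s: 3.7
position: [0.5352, 0.0963, 0.1246]
tool_rot: [[-0.996, -0.09, 0.0], [-0.09, 0.996, -0.0], [-0.0, -0.0, -1.0]]
ft_force: [0.4, -0.3, 0.2]
grip_width: -0.0001
gripper_force: 0.0
```

>>> jog_arm(
  plan="0 0 0 0.4 0 0 255;0 0 0 0.4 0 0.1 255;0 0 0 0.4 0 0.1 255;0 0 0 0.4 0 0.1 255;0 0 0 0.4 0 0.1 255;0 0 0 0.4 0 0.1 255;0 0 0 0.4 0 0 255;0 0 0 0.2 0 0 255;0 0 0 0 0 0 255;0 0 0 0 0 0 255",
)

```text
time_s: 4.53
position: [0.5053, 0.0936, 0.1194]
tool_rot: [[-0.996, -0.09, 0.0], [-0.09, 0.996, -0.0], [-0.0, -0.0, -1.0]]
ft_force: [-0.3, 1.0, 0.2]
grip_width: -0.0002
gripper_force: 0.0
```

>>> jog_arm(
  plan="0 0 0 -0.3 0 -1.0 255;0 0 0 0 0 -3.0 255;0 0 0 0 0 -3.0 255;0 0 0 0 0 0 255",
)

```text
time_s: 4.87
position: [0.5106, 0.0938, 0.1944]
tool_rot: [[-0.996, -0.09, 0.009], [-0.09, 0.996, -0.0], [-0.009, -0.001, -1.0]]
ft_force: [0.8, -0.4, 1.1]
grip_width: 0.0001
gripper_force: 0.0
```

Run:
```python
from h import *
np.set_printoptions(precision=3,suppress=True)
im=imaging.get_image("wrist");save(im,"w3.png")
for q in("boiler_lever_tip","pump_lever_tip","heater_lever_tip"):
    for r in models.tip_of("wrist",q)[:2]: print(q,np.round(r["at"]),round(r["confidence"],2),pt(im,*r["at"]))
s=env.observe();print(s["time_s"],s["position"],s["ft_force"])
```

```text
boiler_lever_tip [329. 213.] 0.65 [0.484 0.093 0.122]
pump_lever_tip [ 48. 269.] 0.82 [ 0.535 -0.085  0.132]
heater_lever_tip [190. 207.] 0.85 [0.489 0.002 0.121]
heater_lever_tip [548. 237.] 0.59 [0.502 0.287 0.052]
5.0667 [0.508 0.094 0.188] [ 0.417 -0.181 -0.299]
```

View pics/w3.png

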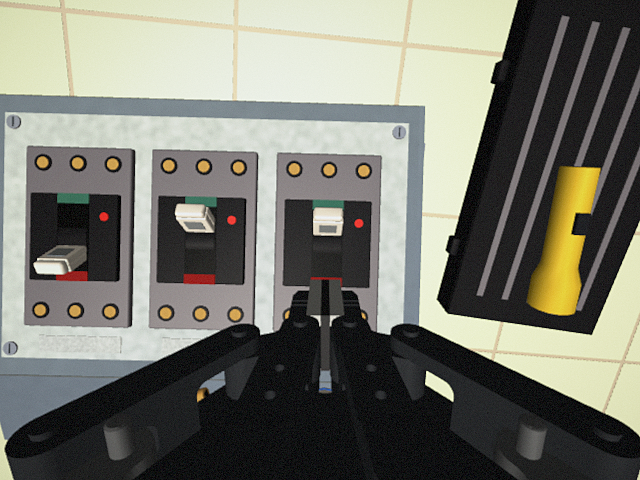

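The wrist view shows the boiler lever at (328,220), level with the OFF lever at (195,215). Its tip is at 122 mm, so it is fully OFF. Next I'll go to the near side and push it to ON.

>>> jog_arm(
  plan="0 0 0 2.7 0 0 255;0 0 0 2.7 0 0 255;0 0 0 0 0 2.5 255;0 0 0 0 0 2.5 255;0 0 0 0 0 2.0 255;0 0 0 0 0 1.0 255;0 0 0 0 0 0 255;0 0 0 0 0 0 255",
)

```text
time_s: 5.73
position: [0.4541, 0.089, 0.1086]
tool_rot: [[-0.996, -0.09, -0.002], [-0.09, 0.996, 0.0], [0.002, 0.0, -1.0]]
ft_force: [0.3, 0.5, 0.8]
grip_width: -0.0002
gripper_force: 0.0
```

>>> jog_arm(
  plan="0 0 0 -0.5 0 0 255;0 0 0 -0.5 0 0 255;0 0 0 -0.5 0 0 255;0 0 0 -0.5 0 -0.1 255;0 0 0 -0.5 0 -0.2 255;0 0 0 -0.5 0 -0.2 255;0 0 0 -0.5 0 -0.2 255;0 0 0 -0.5 0 -0.2 255;0 0 0 -0.5 0 -0.1 255;0 0 0 0 0 0 255",
)

```text
time_s: 6.57
position: [0.5009, 0.093, 0.1198]
tool_rot: [[-0.996, -0.09, 0.002], [-0.09, 0.996, -0.0], [-0.002, -0.0, -1.0]]
ft_force: [-0.2, -0.1, 0.4]
grip_width: -0.0002
gripper_force: 0.0
```

>>> jog_arm(
  plan="0 0 0 0 0 0 255;0 0 0 1.5 0 0 255;0 0 0 1.5 0 -1.0 255;0 0 0 1.5 0 -3.0 255;0 0 0 1.0 0 -3.0 255;0 0 0 1.0 0 -3.0 255;0 0 0 0 0 0 255;0 0 0 0 0 0 255",
)

```text
time_s: 7.23
position: [0.4347, 0.0872, 0.2206]
tool_rot: [[-0.996, -0.09, 0.004], [-0.09, 0.996, -0.0], [-0.004, -0.001, -1.0]]
ft_force: [0.4, -0.1, -1.0]
grip_width: 0.0001
gripper_force: 0.0
```

Run:
```python
from h import *
np.set_printoptions(precision=3,suppress=True)
for c in("top","scene"):
  im=imaging.get_image(c)
  if c=="scene": cv2.imwrite("pics/s4.png",cv2.cvtColor(cv2.resize(im["pixels"][190:330,290:450],None,fx=4,fy=4),cv2.COLOR_RGB2BGR))
  for q in("boiler_lever_tip","pump_lever_tip","heater_lever_tip"):
    for r in models.tip_of(c,q)[:2]: print(c,q,np.round(r["at"]),round(r["confidence"],2),pt(im,*r["at"]))
s=env.observe();print(s["time_s"],s["position"],s["ft_force"])
```

```text
top pump_lever_tip [319. 263.] 0.5 [ 0.535 -0.087  0.132]
top pump_lever_tip [152. 286.] 0.44 [0.451 0.135 0.522]
top heater_lever_tip [276. 286.] 0.57 [0.49  0.006 0.121]
scene boiler_lever_tip [378. 274.] 0.51 [0.527 0.092 0.127]
scene pump_lever_tip [380. 274.] 0.66 [0.522 0.097 0.13 ]
scene pump_lever_tip [330. 227.] 0.45 [ 0.53  -0.104  0.109]
scene heater_lever_tip [371. 242.] 0.47 [ 0.46  -0.015  0.087]
7.6333 [0.435 0.087 0.219] [ 0.522 -0.159 -0.092]
```

View pics/s4.png

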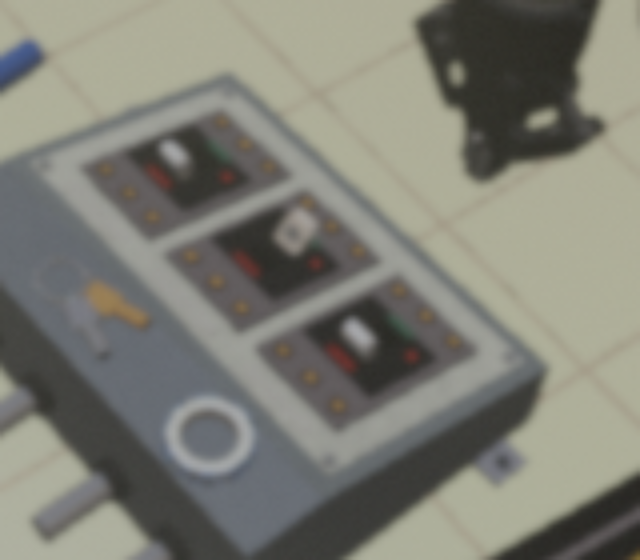

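The crop shows the boiler lever at (358,335) leaning to the red mark, just like the pump lever at (172,153). The middle lever at (297,230) is still OFF, the ring and tape lie where they were, and the robot is clear.

```bash
python3 -c "
from rig import job
print(job.close_job())"
```

```text
the job is handed in; nothing more can be done
None
```

The boiler breaker was pushed fully to OFF and then snapped ON, the pump stayed ON and the heater OFF, nothing looked disturbed, the arm drew back clear, and the job is handed in (no verdict was returned).

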